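Press the clutch key into the canvas spinner and hold it

TASK

Turn the black clamp knob on the canvas spinner clockwise until the yellow guard plate is well clear of the drive hub. Then take the T-handled clutch key out of its wooden stand, push its shaft into the hub, turning it until its key slips into the keyway, and keep pushing until its flange sits fully home on the hub against the spring. Finish while still holding it pressed home (it springs back if let go), and leave the paint bottle, jar and cups standing where they are.

Things in the scene. Friction and masses are not known exactly. Their poses are not given: they have to be found in the camera images.
- guard_knob (a point): On the vertical axis of the black bar-shaped clamp knob, 12 mm below its top, about 138 mm above the table: grip height. z up. Bar 50 mm along this point's x, 14 mm wide along y, 38 mm tall; the yellow guard arm lies right below the bar. The point turns with the guard: the yellow plate (48 mm across, 6 mm thick) lies along -y, its centre 80 mm from the axis.
- guard (a joint): Angle of guard and knob, rad: 0 to 0.12 at the start, the plate lying over the hub's bore; grows as the knob is turned clockwise seen from above, to a stop at 1.6. The plate is clear of hub and flange beyond 0.7; well clear is above 1. Friction (0.06 N m) keeps it where it is left.
- spinner: The canvas spinner, fixed: grey housing 300 (x) x 260 (y) mm, top 50 mm above the table; origin under its centre. The hub stands on it at x -90, y -50 mm, the knob and guard pivot at x -90, y 30 mm. At x 55 mm a disc 210 mm across carries a dry painted canvas, top 84 mm above the table.
- hub_mouth (a point): Centre of the mouth (top face) of the aluminium drive hub, 100 mm above the table; z up. Hub 56 mm, bore 26 mm across. x points to the keyway: a slot 8.4 mm wide, reaching 17.5 mm from the axis, down the whole bore; a red mark on the top lies outside it. It points away from the robot, up to 0.85 rad askew. A spring plunger is met 28 mm down. The hub turns only against stiff friction (0.6 N m).
- plunger (a joint): Travel of the brass spring plunger in the hub, m: 0 up, 0.010 when the clutch key is fully home. It pushes back with 5 N when first met and 9 N when the clutch key is home, more than its weight.
- key: Clutch key, 0.18 to 0.29 kg, upright in its stand. Origin: centre of the shaft's lower end; z up the shaft, x towards the key. Shaft 24 mm across, 38 mm long, end bevelled; brass key 6 mm wide, outer face 16 mm from the axis, from 8 to 36 mm up, so the shaft enters 8 mm before the key meets the hub. Then a flange 46 mm across, 5 mm thick. Home: flange on the hub, origin 38 mm below the mouth.
- key_handle (a point): Centre of the clutch key's blue T-bar, 68 mm above the shaft's end: grip here across the width. Bar 60 mm along x (the key's direction), 14 mm wide along y, 26 mm tall; 12 mm of neck between it and the flange. The red end of the bar and a red mark on the flange show the key's side.
- stand_top (a point): Centre of the top of the wooden stand, a fixed block 80 x 80 x 50 mm; its 35 mm hole takes the shaft, the flange resting on the top, 50 mm above the table. Lift the clutch key more than 40 mm to clear it.
- bottle: Blue paint squeeze bottle with orange cap, 52 mm across, 150 mm tall, loose; origin under its centre. To be left alone.
- jar: Clear jar with yellow lid, 64 mm across, 80 mm tall, loose; origin under its centre. To be left alone.
- cups: Stack of white paper cups, 67 mm across, 130 mm tall, loose; origin under its centre. To be left alone.
Mind the look-alikes: they are no part of the job. What is shaped like the key but turquoise is not meant.

How it is judged:
On the way, in this order (a step that is already met when the one before it is completed fails the run):
1. the guard plate is swung clear of the hub (guard joint above 1.0 rad) (value of joint guard above 1 rad), for 0.2 s.
2. the key has slipped into the keyway (shaft end more than 18 mm below the hub's mouth, within 4 mm of its axis) (z of key in the frame of hub_mouth below -0.018 m and horizontal distance between key and hub_mouth below 0.004 m), for 0.1 s.
At the end, for the whole second after the job is handed in: The guard stays open (above 0.9 rad); the clutch key stands upright (within 0.08 rad) and still in the hub, its key in the keyway, its flange within 2.5 mm of the hub's top, so that the spring plunger is pressed down more than 7.5 mm; and the fingers are still on it (more than 1 N), holding it down (value of joint guard above 0.9 rad and z of key in the frame of hub_mouth below -0.0355 m and horizontal distance between key and hub_mouth below 0.004 m and angle between the x axis of key and the x axis of hub_mouth, either way round below 0.2 rad and angle between key's own z axis and vertical below 0.08 rad and value of joint plunger above 0.0075 m and contact force between the fingers and key above 1 N and linear speed of key below 0.01 m/s); the arm keeps its last pose, push and grip.
It fails at once if the bottle, jar or cups are shifted by more than 30 mm or tipped (distance of any of bottle, jar, cups from where it was at the start of the episode above 0.03 m or angle between any of bottle, jar, cups's own z axis and vertical above 0.5 rad).
It also fails if it takes over 58 s, if anything falls off the work surface, if the arm or the gripper's body presses on something with over 40 N, if the wrist force passes 120 N, or if a joint passes its speed limit or range.

ROBOT

A 6-joint arm with a two-finger parallel gripper is mounted at the origin on the work surface. World frame = base frame: x ahead of the robot, y to its left, z up, the work surface at z = 0. Lengths are in m, angles in rad, forces in N, time in s.
With the tool pointing down it reaches from about 0.35 to 0.725 m from the base axis. Payload 6 kg.
Tool frame: the origin (TCP) lies at the very end of the fingers, on their centre line; the grasp point (between the pads) lies 19 mm behind it (robot.pinch_z is the distance from the TCP to the grasp point, in m); z points along the fingers, y is the line along which they close (so a half turn about z gives the same grasp; the last joint's range is limited). The gripper opens to 85 mm and grips with 20 to 120 N. Pads are 22 mm wide; open, the fingers measure 114 mm over their backs; the gripper's body (76 mm by 85 mm) begins 54 mm behind the grasp point. The pads swing forward as they close: fully open they stand 13 mm farther back than shut.
Start: joints at [-0.92, 0.04, 0.085, 0, -1.615, -0.334], TCP at [0.187, -0.57, 0.231] pointing down, gripper open.
Joint ranges: [-2.56, 2.56], [-1.29, 2.01], [-1.08, 1.49], [-3.29, 1.98], [-2.81, -0.18], [-2.99, 2.99]. Speed limits (rad/s): [2.57, 2.57, 3.01, 3.14, 3.14, 3.14].

INTERFACE

Orientations are given as a rotation vector (axis times angle).
In Python, from station import robot gives the robot as it stands.
- The arm moves only by the shell command python3 -m jog 'ROWS'. ROWS is text: rows parted by semicolons, each of 5 numbers parted by spaces: the shift along the world's x, y, z in cm, then the turn about the world's z in degrees, then the finger opening in cm, from 0 to 8.54. A call has exactly 5 rows; each row is the pose to reach, as a shift and turn from the pose commanded when the call began; what a row does not reach only later rows make up. A row lasts 1/12 s, in which the tool goes at most 41.7 mm and 7.16 degrees, less where a joint would pass 70% of its speed; a pose out of reach is approached as far as the arm can. A call with a gripper value outside its range is refused whole. The fingers move at their own pace and stop on an object; the grip force is fixed at half the most. Time passes only in rows, so rows that repeat a pose let the fingers close, or fill a call up. It gives the time, the measured TCP pose, the force, the opening and the grip force at its end, in the units of the state.
- robot.sense(): the state, without advancing time (a new reading comes with each control period).
- robot.read_camera(name): name is "side" or "top"; returns a dict with "pixels" (400x640x3 uint8, blue, green, red), "K" (3x3 intrinsics, pixels), "pose" (4x4, takes a point from camera to world coordinates). Camera axes: x right, y down, z forward; pixel columns grow to the right and rows downward; lengths in m; the calibration is good to about 2 mm. A picture is of the moment at which its call begins. There is no depth.
- robot.finish_job(): hands the job in; it is judged then, once.
The state is a dict: "clock": time; "joints": joint angles; "qd": joint speeds; "effort": joint torques, N m; "tcp_pos": TCP position; "ee_rot": TCP orientation; "ft_force": force on the tool from outside, world axes, zero at the start; "wrist_torque": the same for the moment, N m; "finger_gap": finger opening in m; "finger_force": force on a finger pad.
Only numpy, scipy, OpenCV 4.12 (cv2) and the standard library are available. Lean on these libraries where they do the work, as an engineer would, in place of code of your own. Each camera call takes 0.05 s, during which the arm holds its last target. There are 200 camera calls.

## Working session

There is one attempt and no reset: what is moved stays moved. The work goes in short steps, Python scripts to look and compute and a shell command to move; the robot and the scene stay as the last step left them, time stands still between calls to the robot, and variables do not carry over. Pictures are saved under pics/ and viewed, at most 10 in all, crops included, and the job is handed in when it is done.

```bash
mkdir -p pics; ls
cat > h.py <<'E'
import numpy as np,cv2
from station import robot
def cam(n):
    d=robot.read_camera(n); return d["pixels"],np.array(d["K"]),np.array(d["pose"])
def ray(uv,K,P):
    d=P[:3,:3]@np.linalg.solve(K,np.array([uv[0],uv[1],1.])); return P[:3,3],d
def onz(uv,z,K,P):
    o,d=ray(uv,K,P); return o+d*(z-o[2])/d[2]
def proj(p,K,P):
    q=K@(P[:3,:3].T@(np.array(p)-P[:3,3])); return q[:2]/q[2]
E
python3 - <<'E'
from h import *
for n in("top","side"):
    im,K,P=cam(n); cv2.imwrite(f"pics/{n}0.png",im); print(n,K.round(1).tolist(),P.round(3).tolist())
print(robot.sense())
E
```

```text
pics
top [[401.2, 0.0, 321.3], [0.0, 401.2, 195.1], [0.0, 0.0, 1.0]] [[0.024, -0.994, 0.109, 0.473], [-1.0, -0.026, -0.017, 0.042], [0.02, -0.109, -0.994, 1.125], [0.0, 0.0, 0.0, 1.0]]
side [[419.8, 0.0, 324.3], [0.0, 419.8, 199.2], [0.0, 0.0, 1.0]] [[0.999, -0.033, 0.041, 0.544], [-0.051, -0.783, 0.62, -0.579], [0.012, -0.621, -0.784, 0.914], [0.0, 0.0, 0.0, 1.0]]
{'clock': 0.1, 'joints': array([-9.20304213e-01,  4.07389626e-02,  8.39287735e-02, -4.29755817e-04,
       -1.61546701e+00, -3.33687269e-01]), 'qd': array([-0.00018906, -0.00029251,  0.00249413,  0.00155632, -0.00152109,
       -0.00013436]), 'effort': array([-4.20897573e-03, -3.69344401e+01,  3.48285162e+01,  6.95173725e+00,
       -4.48670835e-03, -2.50192571e-06]), 'tcp_pos': array([ 0.1869052 , -0.56984824,  0.2303917 ]), 'ee_rot': array([ 4.95535892e-01, -3.10193883e+00, -2.36854437e-03]), 'ft_force': array([-0.37467195, -0.56565692, -0.60363037]), 'wrist_torque': array([0.06775431, 0.01267104, 0.0473534 ]), 'finger_force': 0.0, 'finger_gap': 0.08544758136524748}
```

View pics/top0.png

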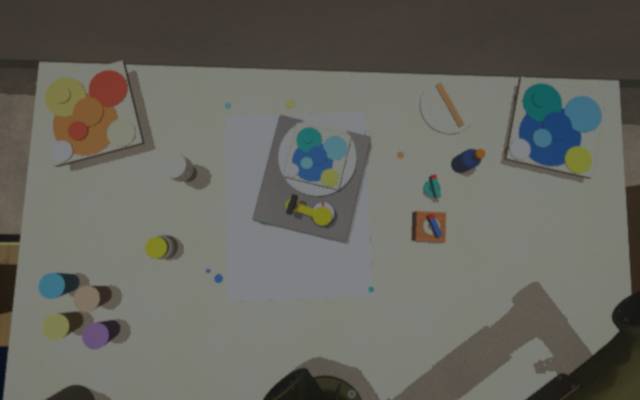

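View pics/side0.png

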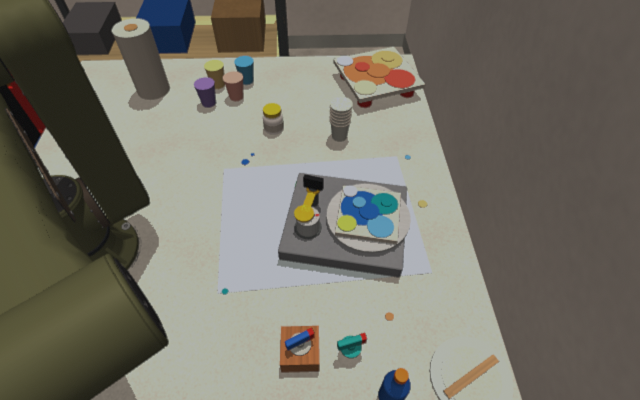

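The top view shows the blue T-key in its wooden stand at (433,227). The turquoise look-alike is at (433,187), so it is ruled out by colour. The black knob is at (292,205), the yellow plate over the hub at (322,213), the bottle at (467,160), the jar at (158,247) and the cups at (182,168). I'll measure these and check them in one enlarged crop.

```bash
cat >> h.py <<'E'
def blob(im,lo,hi,box):
    x0,y0,x1,y1=box; hsv=cv2.cvtColor(im[y0:y1,x0:x1],cv2.COLOR_BGR2HSV)
    m=cv2.inRange(hsv,np.array(lo),np.array(hi)); n,l,s,c=cv2.connectedComponentsWithStats(m)
    if n<2: return None
    i=1+np.argmax(s[1:,4]); pts=np.argwhere(l==i)[:,::-1]+[x0,y0]
    r=cv2.minAreaRect(pts.astype(np.float32)); return pts.mean(0),len(pts),r
def tri(a,Ka,Pa,b,Kb,Pb):
    o1,d1=ray(a,Ka,Pa);o2,d2=ray(b,Kb,Pb)
    t=np.linalg.lstsq(np.c_[d1,-d2],o2-o1,rcond=None)[0]; p,q=o1+d1*t[0],o2+d2*t[1]
    return (p+q)/2,np.linalg.norm(p-q)
E
python3 - <<'E'
from h import *
T=cam("top");S=cam("side")
spec=dict(bar=((105,120,60),(125,255,255),(415,205,455,245),(280,322,320,352)),
 red=((170,120,90),(180,255,255),(420,205,440,226),(300,322,320,345)),
 plate=((22,150,90),(32,255,255),(280,190,340,230),(290,185,322,224)),
 knob=((0,0,0),(180,255,45),(280,190,305,220),(298,172,326,192)))
for k,(lo,hi,bt,bs) in spec.items():
    a=blob(T[0],lo,hi,bt);b=blob(S[0],lo,hi,bs)
    print(k,a,b)
    if a and b: print(tri(a[0],*T[1:],b[0],*S[1:]))
g=cv2.resize
c=[g(T[0][185:235,275:345],(420,300),interpolation=2),g(T[0][170:250,400:480],(300,300),interpolation=2)]
d=[g(S[0][170:245,285:335],(300,450),interpolation=2)[:300],g(S[0][315:365,275:345],(420,300),interpolation=2)]
cv2.imwrite("pics/c1.png",np.clip(np.vstack([np.hstack(c),np.hstack(d)])*1.5,0,255).astype(np.uint8))
# housing corners
hs=cv2.cvtColor(T[0],cv2.COLOR_BGR2HSV)
print(hs[225,275],hs[205,292],hs[203,290],hs[233,423],hs[227,433],hs[213,322])
E
```

```text
bar (array([435.2987013 , 227.25974026]), 77, ((435.35052490234375, 227.2886505126953), (17.057815551757812, 4.467523097991943), 66.03751373291016)) (array([296.80184332, 339.8202765 ]), 217, ((297.0, 340.0000305175781), (8.944271087646484, 25.043960571289062), 63.43495178222656))
(array([ 0.51247909, -0.27535335,  0.0808116 ]), np.float64(0.0027971728460407788))
red (array([431.4, 217.4]), 5, ((431.4000244140625, 217.300048828125), (0.8944271206855774, 3.130495071411133), 63.43495178222656)) (array([307.5, 330.5]), 2, ((307.5, 330.5), (1.4142135381698608, 0.0), -135.0))
(array([ 0.53585528, -0.26183037,  0.09298257]), np.float64(2.0239005705560882e-05))
plate (array([315.98652291, 213.89487871]), 371, ((314.40576171875, 211.53688049316406), (34.77989196777344, 16.762371063232422), 31.75948143005371)) (array([305.37265416, 208.53351206]), 373, ((307.9168395996094, 207.38438415527344), (17.879981994628906, 31.61649513244629), 35.83765411376953))
(array([0.53778563, 0.03705364, 0.10233953]), np.float64(0.002118004233881957))
knob (array([291.98888889, 204.07777778]), 90, ((292.0776062011719, 204.3189697265625), (5.908790111541748, 18.382904052734375), 23.198591232299805)) (array([312.91596639, 182.39915966]), 238, ((313.0, 182.0), (14.0, 18.0), 90.0))
(array([0.55876576, 0.09752938, 0.1282386 ]), np.float64(0.001417322219886226))
[30  3 87] [ 0  0 40] [15 12 42] [ 12 151 115] [111 132  81] [ 29 192 125]
```

View pics/c1.png

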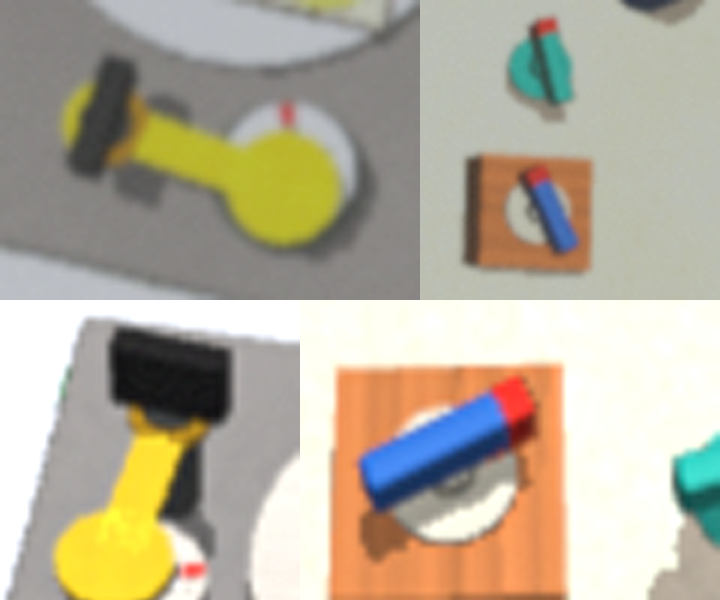

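Crop: the black knob bar is perpendicular to the yellow arm, and the plate covers the hub, with the hub's red mark showing at about (323,204) in the top view. The blue bar with its red end sits in the wooden stand and is the clutch key. The turquoise one stands loose on the table, so it isn't meant. Next I'll get exact positions on planes of known height.

Run:
```python
from h import *
T=cam("top");S=cam("side")
def top(lo,hi,box,z,c=T):
    b=blob(c[0],lo,hi,box); w=[onz(p,z,*c[1:])[:2] for p in cv2.boxPoints(b[2])]
    return onz(b[0],z,*c[1:])[:2].round(4), (np.array(w)*1000).round(0).tolist()
print("knob top",top((0,0,0),(180,255,60),(280,190,305,220),.15))
# wood block: hull of orange in both views -> z 0.05
for c,box in((T,(405,200,460,250)),(S,(270,315,330,358))):
    b=blob(c[0],(3,100,60),(20,255,255),box); w=np.array([onz(p,.05,*c[1:])[:2] for p in cv2.boxPoints(b[2])]); print("stand",w.round(3).tolist(),w.mean(0).round(4))
# T-bar: blue|red
for c,box in((T,(420,205,450,245)),(S,(280,322,322,354))):
    x0,y0,x1,y1=box; h=cv2.cvtColor(c[0][y0:y1,x0:x1],cv2.COLOR_BGR2HSV)
    m=cv2.inRange(h,(100,90,30),(130,255,255))|cv2.inRange(h,(172,120,60),(180,255,255))|cv2.inRange(h,(0,170,60),(2,255,255))
    p=(np.argwhere(m)[:,::-1]+[x0,y0]).astype(np.float32)
    (cx,cy),_,_=r=cv2.minAreaRect(p); 
    for z in(.08,.093):
        w=np.array([onz(q,z,*c[1:])[:2] for q in cv2.boxPoints(r)]); print("bar",z,(w*1000).round(0).tolist(),w.mean(0).round(4))
print("plate c",onz((275+285/6,185+190/6),.112,*T[1:]),"redmark",onz((275+287/6,185+115/6),.1,*T[1:]))
# housing
h=cv2.cvtColor(T[0],cv2.COLOR_BGR2HSV); m=((h[...,1]<25)&(h[...,2]>60)&(h[...,2]<105)).astype(np.uint8)
m[:100]=0;m[260:]=0;m[:,:240]=0;m[:,390:]=0
m=cv2.morphologyEx(m,cv2.MORPH_OPEN,np.ones((3,3)));cs=cv2.findContours(m,0,2)[0];k=max(cs,key=cv2.contourArea)
w=np.array([onz(q,.05,*T[1:])[:2] for q in cv2.boxPoints(cv2.minAreaRect(k))]);print("housing",w.round(3).tolist(),w.mean(0))
```

```text
knob top (array([0.556 , 0.0966]), [[535.0, 111.0], [582.0, 97.0], [576.0, 80.0], [530.0, 95.0]])
stand [[0.476, -0.227], [0.555, -0.23], [0.553, -0.312], [0.474, -0.308]] [ 0.5148 -0.2693]
stand [[0.478, -0.233], [0.558, -0.237], [0.555, -0.301], [0.478, -0.297]] [ 0.5173 -0.267 ]
bar 0.08 [[539.0, -256.0], [544.0, -269.0], [492.0, -291.0], [487.0, -278.0]] [ 0.5154 -0.2734]
bar 0.093 [[538.0, -252.0], [543.0, -265.0], [492.0, -287.0], [486.0, -274.0]] [ 0.5149 -0.2695]
bar 0.08 [[487.0, -276.0], [542.0, -251.0], [550.0, -269.0], [496.0, -294.0]] [ 0.5187 -0.2727]
bar 0.093 [[488.0, -281.0], [542.0, -257.0], [550.0, -274.0], [497.0, -298.0]] [ 0.5191 -0.2774]
plate c [0.52953855 0.02037667 0.112     ] redmark [0.56229064 0.02003282 0.1       ]
housing [[0.517, 0.208], [0.813, 0.149], [0.756, -0.114], [0.462, -0.047]] [0.63702792 0.04913969]
```

```bash
python3 -m jog '1.85 3.33 0 7.15 8.5; 3.7 6.66 0 14.3 8.5; 5.55 10 0 21.45 8.5; 7.4 13.33 0 28.6 8.5; 9.25 16.65 0 35.75 8.5'
```

```text
clock: 0.72
tcp_pos: [0.2798, -0.4021, 0.2312]
ee_rot: [-1.432, 2.796, -0.0]
ft_force: [1.3, -0.3, 1.0]
finger_gap: 0.0849
finger_force: 0.0
```

```bash
python3 -m jog '1.85 3.33 0 7.15 8.5; 3.7 6.66 0 14.3 8.5; 5.55 10 0 21.45 8.5; 7.4 13.33 0 28.6 8.5; 9.25 16.65 0 35.75 8.5' && python3 -m jog '1.85 3.33 0 7.15 8.5; 3.7 6.66 0 14.3 8.5; 5.55 10 0 21.45 8.5; 7.4 13.33 0 28.6 8.5; 9.25 16.65 0 35.75 8.5' && python3 -m jog '1.85 3.33 0 7.15 8.5; 3.7 6.66 0 14.3 8.5; 5.55 10 0 21.45 8.5; 7.4 13.33 0 28.6 8.5; 9.2 16.7 0 35.75 8.5'
```

```text
clock: 1.13
tcp_pos: [0.3723, -0.2354, 0.2316]
ee_rot: [-2.221, 2.221, -0.001]
ft_force: [0.9, 0.4, 0.2]
finger_gap: 0.085
finger_force: 0.0
clock: 1.55
tcp_pos: [0.4649, -0.0686, 0.2316]
ee_rot: [-2.796, 1.431, -0.001]
ft_force: [0.1, -1.1, 1.0]
finger_gap: 0.0849
finger_force: 0.0
clock: 1.97
tcp_pos: [0.557, 0.0983, 0.2313]
ee_rot: [-3.101, 0.504, -0.0]
ft_force: [1.2, 0.1, -0.0]
finger_gap: 0.0853
finger_force: 0.0
```

```bash
python3 -m jog '-0.1 -0.1 -3 0 7; -0.1 -0.1 -6 0 6; -0.1 -0.1 -8 0 5; -0.1 -0.1 -10 0 5; -0.1 -0.1 -10.8 0 5' && python3 -m jog '0 0 0 0 1; 0 0 0 0 1; 0 0 0 0 1; 0 0 0 0 1;0 0 0 0 1'
```

```text
clock: 2.38
tcp_pos: [0.5539, 0.0952, 0.1196]
ee_rot: [3.097, -0.514, -0.007]
ft_force: [-1.1, 0.3, -0.7]
finger_gap: 0.0502
finger_force: 0.0
clock: 2.8
tcp_pos: [0.5571, 0.0979, 0.1253]
ee_rot: [-3.094, 0.512, -0.007]
ft_force: [4.4, 7.3, -1.1]
finger_gap: 0.013
finger_force: 60.6
```

Run:
```python
from h import *
T=cam("top");S=cam("side")
cv2.imwrite("pics/k1.png",np.hstack([cv2.resize(T[0][150:250,250:370],(400,333)),cv2.resize(S[0][130:255,260:410],(400,333))]))
```

```text
(no output)
```

View pics/k1.png

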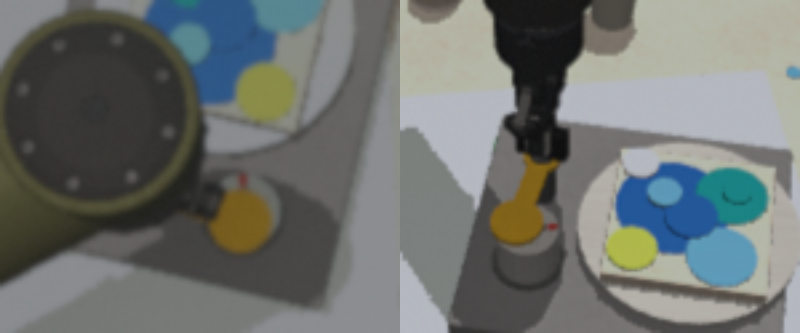

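The fingers grip the knob bar (gap 13 mm, 60 N). In the left half the plate still lies over the hub at about (240,220). Now I'll turn the knob clockwise.

```bash
python3 -m jog '0 0 0 -6 1; 0 0 0 -13 1; 0 0 0 -20 1; 0 0 0 -27 1; 0 0 0 -34 1' && python3 -m jog '0 0 0 -7 1; 0 0 0 -14 1; 0 0 0 -21 1; 0 0 0 -28 1; 0 0 0 -34 1' && python3 -m jog '0 0 0 -2 1; 0 0 0 -2 1; 0 0 0 -2 1; 0 0 0 -2 1; 0 0 0 -2 1'
```

```text
clock: 3.32
tcp_pos: [0.5573, 0.0983, 0.1253]
ee_rot: [-2.804, 1.401, -0.004]
ft_force: [4.8, 9.6, -3.3]
finger_gap: 0.0127
finger_force: 60.5
clock: 3.73
tcp_pos: [0.5577, 0.0984, 0.1253]
ee_rot: [-2.27, 2.159, -0.001]
ft_force: [7.8, 9.7, -4.1]
finger_gap: 0.0129
finger_force: 60.4
clock: 4.15
tcp_pos: [0.5578, 0.0984, 0.1253]
ee_rot: [-2.239, 2.191, -0.001]
ft_force: [7.8, 9.0, -3.1]
finger_gap: 0.0128
finger_force: 60.4
```

```bash
python3 -m jog '0 0 0 0 4; 0 0 0 0 5; 0 0 3 0 5; 0 0 7 0 5; 0 0 10 0 5'
```

```text
clock: 4.57
tcp_pos: [0.5557, 0.0946, 0.2271]
ee_rot: [-2.242, 2.199, -0.003]
ft_force: [0.5, -0.1, 1.3]
finger_gap: 0.0499
finger_force: 0.0
```

```bash
python3 -m jog '-0.4 -3.7 0 -6.8 5; -0.8 -7.4 0 -13.5 5; -1.2 -11.1 0 -20.3 5; -1.6 -14.8 0 -27 5; -2 -18.5 0 -33.8 5' && python3 -m jog '-0.4 -3.7 0 -6.8 5; -0.8 -7.4 0 -13.5 5; -1.2 -11.1 0 -20.3 5; -1.6 -14.8 0 -27 5; -2 -18.5 0 -33.8 5' && python3 -m jog '0 0 -3 0 5; 0 0 -6 0 5; 0 0 -8 0 5; 0 0 -8 0 5; 0 0 -8 0 5'
python3 - <<'E'
from h import *
T=cam("top");S=cam("side")
cv2.imwrite("pics/m.png",np.vstack([np.hstack([cv2.resize(T[0][160:240,260:360],(400,320),interpolation=2),cv2.resize(S[0][165:245,270:370],(400,320),interpolation=2)])*1,np.hstack([cv2.resize(T[0][180:250,390:490],(400,280)),cv2.resize(S[0][300:370,250:350],(400,280))])]))
E
```

```text
clock: 4.98
tcp_pos: [0.5349, -0.0916, 0.2248]
ee_rot: [-1.499, 2.759, -0.002]
ft_force: [0.4, 0.3, 1.1]
finger_gap: 0.0502
finger_force: 0.0
clock: 5.4
tcp_pos: [0.5147, -0.2769, 0.2248]
ee_rot: [-0.631, 3.076, -0.002]
ft_force: [1.2, 0.0, 0.7]
finger_gap: 0.0502
finger_force: 0.0
clock: 5.82
tcp_pos: [0.515, -0.2751, 0.1437]
ee_rot: [0.64, -3.074, 0.001]
ft_force: [-0.1, -0.7, 0.6]
finger_gap: 0.0499
finger_force: 0.0
```

View pics/m.png

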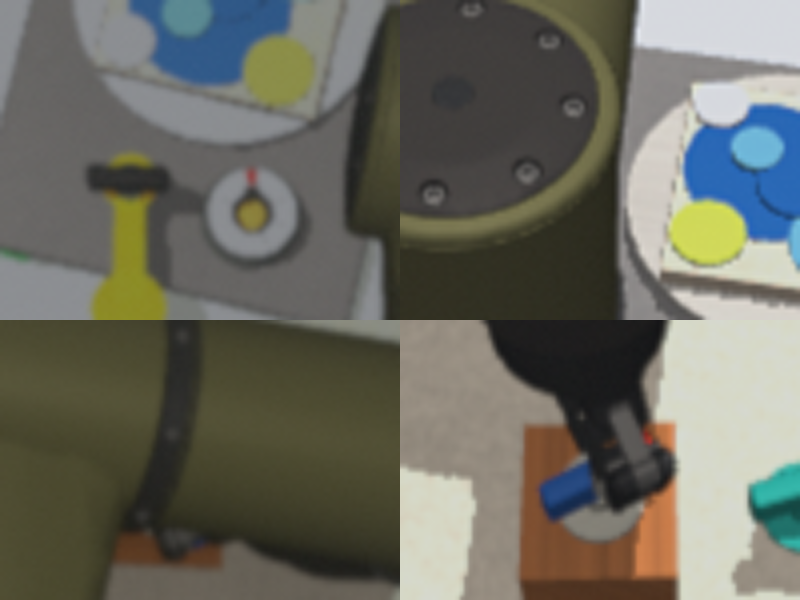

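The guard plate now points at the robot, clear of the hub, at about (130,295) in the top-left crop. The hub shows its bore at (252,213) and red mark at (251,177). The gripper stands over the blue bar. I'll descend and grip, and measure the hub.

```bash
python3 -m jog '0.1 0.2 -2 0 5; 0.1 0.2 -4 0 5; 0.1 0.2 -6 0 5; 0.1 0.2 -7.5 0 5; 0.1 0.2 -8 0 5' && python3 -m jog '0 0 0 0 5; 0 0 0 0 1; 0 0 0 0 1; 0 0 0 0 1;0 0 0 0 1' && python3 -m jog '0 0 0 0 1; 0 0 1 0 1; 0 0 3 0 1; 0 0 6 0 1;0 0 9 0 1'
python3 - <<'E'
from h import *
T=cam("top"); im,K,P=T
h=cv2.cvtColor(im,cv2.COLOR_BGR2HSV)
x0,y0=303,193; g=cv2.resize(im[y0:y0+40,x0:x0+40],None,fx=8,fy=8,interpolation=2)
hs=cv2.cvtColor(g,cv2.COLOR_BGR2HSV)
m=((hs[...,2]>112)&(hs[...,1]<40)).astype(np.uint8)
k=max(cv2.findContours(m,0,2)[0],key=cv2.contourArea); k=cv2.convexHull(k)
f=lambda p:(np.array(p)+.5)/8-.5+[x0,y0]
e=cv2.fitEllipse(k);c=f(e[0]);print("hub px",c,e[1][0]/8,e[1][1]/8,onz(c,.1,K,P), "dia",e[1][1]/8/K[0,0]*1.03)
m=cv2.inRange(hs,(165,90,60),(180,255,255))|cv2.inRange(hs,(0,90,60),(8,255,255)); m[160:]=0
p=np.argwhere(m)[:,::-1].mean(0);r=onz(f(p),.1,K,P);w=onz(c,.1,K,P);d=r-w
print("red",f(p),r,"dist",np.hypot(*d[:2]),"yaw",np.degrees(np.arctan2(d[1],d[0])))
E
```

```text
clock: 6.33
tcp_pos: [0.5164, -0.2723, 0.0628]
ee_rot: [0.642, -3.075, -0.001]
ft_force: [-0.8, 0.2, 0.1]
finger_gap: 0.0501
finger_force: 0.0
clock: 6.75
tcp_pos: [0.5175, -0.2729, 0.0654]
ee_rot: [-0.641, 3.073, -0.002]
ft_force: [-0.4, 2.0, 7.0]
finger_gap: 0.0129
finger_force: 58.5
clock: 7.17
tcp_pos: [0.5155, -0.2724, 0.1534]
ee_rot: [0.64, -3.073, -0.002]
ft_force: [0.6, -0.2, -2.2]
finger_gap: 0.013
finger_force: 58.6
hub px [322.55724335 212.48004532] 22.215187072753906 22.413576126098633 [0.54092616 0.02023042 0.1       ] dia 0.057544775884826614
red [322.40384615 203.48344017] [0.56402062 0.02117663 0.1       ] dist 0.02311383698263761 yaw 2.3461583710148948
```

```bash
python3 -m jog '0 0 3.5 0 1; 0.3 2.5 3.7 -5 1; 0.6 6 3.7 -10 1; 0.9 10 3.7 -15 1; 1.2 14 3.7 -21 1' && python3 -m jog '0.3 4 0 0 1; 0.6 8 0 0 1; 0.9 12 0 0 1; 1.2 15.2 0 0 1; 1.2 15.2 0 0 1' &&  python3 -m jog '0 0 0 0 1; 0 0 0 0 1; 0 0 0 0 1; 0 0 0 0 1;0 0 0 0 1'
python3 - <<'E'
from h import *
T=cam("top");S=cam("side");s=robot.sense();t=s["tcp_pos"]
for n,c in(("top",T),("side",S)): print(n,proj(t,*c[1:]),proj(t+[0,0,.019],*c[1:]),"keyend",proj(t-[0,0,.0534],*c[1:]),"hub",proj([.54,.02,.1],*c[1:]))
u=proj(t,*S[1:]).astype(int); print(u)
cv2.imwrite("pics/h1.png",np.hstack([cv2.resize(T[0][160:240,260:360],(400,320),interpolation=2),cv2.resize(S[0][150:230,255:355],(400,320),interpolation=2)]))
E
```

```text
clock: 7.63
tcp_pos: [0.528, -0.1314, 0.1902]
ee_rot: [0.061, -3.141, -0.001]
ft_force: [0.3, -0.2, -2.5]
finger_gap: 0.013
finger_force: 58.8
clock: 8.05
tcp_pos: [0.5403, 0.0243, 0.1898]
ee_rot: [0.078, -3.14, -0.003]
ft_force: [-0.3, -1.7, -2.2]
finger_gap: 0.013
finger_force: 58.9
clock: 8.47
tcp_pos: [0.5404, 0.0184, 0.1903]
ee_rot: [0.067, -3.141, -0.0]
ft_force: [0.4, -0.4, -1.6]
finger_gap: 0.0129
finger_force: 58.9
top [324.09856852 210.17628946] [324.31967715 209.58368633] keyend [323.52230026 211.72077175] hub [322.63857851 212.84366948]
side [305.34406683 191.3259107 ] [305.13966677 185.82735007] keyend [305.88526385 205.88463803] hub [306.04689704 214.80401302]
[305 191]
```

View pics/h1.png

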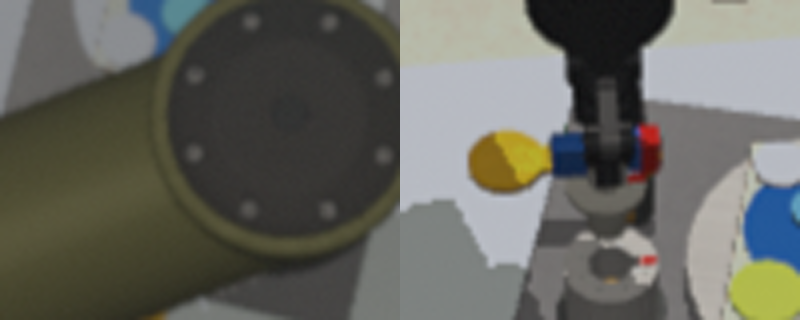

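Side crop: the bar with its red end to the right is held level, its centre near (607,150) and the flange just under it. The hub's mouth is at about (608,260) with its red mark at (650,260). The key sits roughly 3 mm ahead of the TCP. I'll go lower and compare the key with the hub in the same picture.

```bash
python3 -m jog '0 0.1 -1 0 1; 0 0.1 -2 0 1; 0 0.1 -2.8 0 1; 0 0.1 -2.8 0 1; 0 0.1 -2.8 0 1'
python3 - <<'E'
from h import *
S=cam("side");t=robot.sense()["tcp_pos"]; print(t)
x0,y0=285,175
g=cv2.resize(S[0][y0:y0+60,x0:x0+60],None,fx=10,fy=10,interpolation=cv2.INTER_CUBIC)
g=np.clip(255*(g/255.)**.6,0,255).astype(np.uint8)
pc=lambda p:tuple(((proj(p,*S[1:])-[x0,y0]+.5)*10).round(0).tolist())
print("tcp",pc(t),"grasp",pc(t+[0,0,.0146]),"flangetop",pc(t+[0,0,-.0104]),"end",pc(t-[0,0,.0534]),"hub",pc([.54,.02,.1]),"dx1mm",np.array(pc([.55,.02,.1]))-pc([.54,.02,.1]))
cv2.imwrite("pics/h2.png",g)
E
```

```text
clock: 8.98
tcp_pos: [0.5399, 0.0202, 0.1611]
ee_rot: [0.07, -3.139, 0.001]
ft_force: [-0.3, 0.2, -2.1]
finger_gap: 0.0129
finger_force: 58.9
[0.5403552  0.02023688 0.16203239]
tcp (211.0, 242.0) grasp (209.0, 201.0) flangetop (212.0, 270.0) end (216.0, 381.0) hub (215.0, 403.0) dx1mm [42. -1.]
```

View pics/h2.png

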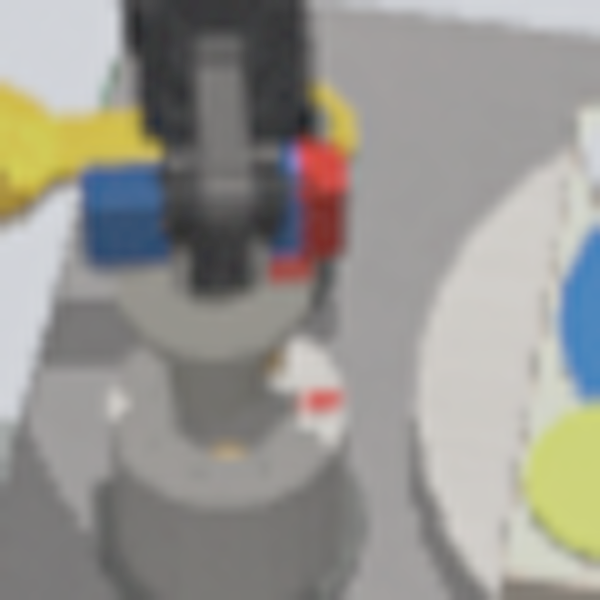

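Run:
```python
from h import *
S=cam("side");t=robot.sense()["tcp_pos"]
x0,y0=285,175
pc=lambda p:((proj(p,*S[1:])-[x0,y0]+.5)*10).round(0)
a=np.linspace(0,2*np.pi,361)
def ell(c,r): q=np.array([pc([c[0]+r*np.cos(b),c[1]+r*np.sin(b),c[2]]) for b in a]); return "L%d R%d top%d bot%d"%(q[:,0].min(),q[:,0].max(),q[:,1].min(),q[:,1].max())
k=t+[.0007,0,0]
print("hub .5436",ell([.5436,.02,.1],.028)); print("flange bot",ell(k-[0,0,.0154],.023),"flange top",ell(k-[0,0,.0104],.023)); print("shaft",ell(k-[0,0,.0534],.012)); print("1mm y",pc([.54,.021,.1]),pc([.54,.02,.1]))
h=cv2.cvtColor(S[0],cv2.COLOR_BGR2HSV); g=S[0].mean(2)
for u in (215,225,235): print(u,[(r,int(g[r,x0+u//10])) for r in range(y0+30,y0+54)])
for v in (400,420,440): print(v,[(c,int(g[y0+v//10,c])) for c in range(x0+7,x0+40)])
```

```text
hub .5436 L114 R347 top310 bot498
flange bot L117 R316 top204 bot361 flange top L116 R316 top191 bot348
shaft L170 R270 top339 bot420
1mm y [215. 400.] [215. 403.]
215 [(205, 84), (206, 101), (207, 101), (208, 101), (209, 97), (210, 86), (211, 68), (212, 65), (213, 65), (214, 65), (215, 65), (216, 66), (217, 68), (218, 70), (219, 82), (220, 105), (221, 110), (222, 110), (223, 111), (224, 108), (225, 93), (226, 73), (227, 72), (228, 72)]
225 [(205, 84), (206, 102), (207, 102), (208, 101), (209, 96), (210, 82), (211, 68), (212, 65), (213, 65), (214, 65), (215, 65), (216, 66), (217, 66), (218, 70), (219, 88), (220, 116), (221, 110), (222, 110), (223, 111), (224, 108), (225, 95), (226, 74), (227, 72), (228, 73)]
235 [(205, 91), (206, 102), (207, 101), (208, 100), (209, 96), (210, 81), (211, 66), (212, 64), (213, 63), (214, 63), (215, 66), (216, 71), (217, 71), (218, 72), (219, 86), (220, 114), (221, 111), (222, 110), (223, 111), (224, 108), (225, 94), (226, 73), (227, 72), (228, 74)]
400 [(292, 113), (293, 113), (294, 115), (295, 131), (296, 171), (297, 152), (298, 114), (299, 109), (300
[... 363 characters left out ...]
8, 110), (299, 110), (300, 110), (301, 105), (302, 87), (303, 65), (304, 65), (305, 69), (306, 68), (307, 66), (308, 71), (309, 69), (310, 69), (311, 70), (312, 81), (313, 102), (314, 123), (315, 159), (316, 163), (317, 175), (318, 170), (319, 134), (320, 116), (321, 116), (322, 116), (323, 116), (324, 115)]
440 [(292, 114), (293, 114), (294, 115), (295, 110), (296, 92), (297, 104), (298, 110), (299, 109), (300, 105), (301, 110), (302, 109), (303, 104), (304, 86), (305, 79), (306, 82), (307, 88), (308, 86), (309, 80), (310, 83), (311, 97), (312, 109), (313, 110), (314, 110), (315, 109), (316, 109), (317, 120), (318, 125), (319, 94), (320, 116), (321, 116), (322, 115), (323, 116), (324, 115)]
```

The key sits about 2 mm short of the hub's axis in x and 1 mm high in y. Its direction (2.5°) already matches the keyway (about 2°). I'll correct and start inserting, watching the force.

```bash
python3 -m jog '0.22 -0.12 0 0 1; 0.22 -0.12 0 0 1; 0.22 -0.12 -0.6 0 1; 0.22 -0.12 -0.9 0 1; 0.22 -0.12 -1.2 0 1'; python3 -m jog '0 0 0 0 1; 0 0 0 0 1; 0 0 0 0 1; 0 0 0 0 1; 0 0 0 0 1'
```

```text
clock: 9.5
tcp_pos: [0.5424, 0.0192, 0.1495]
ee_rot: [0.07, -3.14, -0.0]
ft_force: [0.9, 0.7, -2.1]
finger_gap: 0.0133
finger_force: 58.9
clock: 9.92
tcp_pos: [0.5427, 0.0192, 0.1505]
ee_rot: [-0.07, 3.14, 0.0]
ft_force: [0.1, 0.2, -2.8]
finger_gap: 0.0133
finger_force: 58.9
```

```bash
python3 -m jog '0 0 -0.2 0 1; 0 0 -0.4 0 1; 0 0 -0.6 0 1; 0 0 -0.8 0 1; 0 0 -0.8 0 1'; python3 -m jog '0 0 -0.1 0 1; 0 0 -0.2 0 1; 0 0 -0.3 0 1; 0 0 -0.3 0 1; 0 0 -0.3 0 1'
```

```text
clock: 10.33
tcp_pos: [0.5424, 0.0191, 0.1415]
ee_rot: [0.07, -3.14, 0.0]
ft_force: [0.7, -1.0, -2.3]
finger_gap: 0.0129
finger_force: 58.9
clock: 10.75
tcp_pos: [0.5426, 0.0192, 0.1391]
ee_rot: [0.07, -3.141, -0.0]
ft_force: [-0.8, 0.2, -3.5]
finger_gap: 0.0129
finger_force: 58.9
```

It is 14 mm in with no resistance, so the key is already past the 8 mm mark and in the keyway. Continuing.

```bash
python3 -m jog '0 0 -0.2 0 1; 0 0 -0.4 0 1; 0 0 -0.6 0 1; 0 0 -0.8 0 1; 0 0 -0.8 0 1'; python3 -m jog '0 0 -0.2 0 1; 0 0 -0.4 0 1; 0 0 -0.6 0 1; 0 0 -0.8 0 1; 0 0 -0.8 0 1'
```

```text
clock: 11.17
tcp_pos: [0.5424, 0.0191, 0.1306]
ee_rot: [0.07, -3.14, 0.0]
ft_force: [-0.4, 0.6, -3.4]
finger_gap: 0.013
finger_force: 58.9
clock: 11.58
tcp_pos: [0.5428, 0.0192, 0.1238]
ee_rot: [-0.07, 3.14, 0.0]
ft_force: [-1.6, 1.1, 1.9]
finger_gap: 0.0134
finger_force: 59.5
```

```bash
python3 -m jog '0 0 -0.2 0 1; 0 0 -0.4 0 1; 0 0 -0.6 0 1; 0 0 -0.7 0 1; 0 0 -0.7 0 1'; python3 -m jog '0 0 -0.1 0 1; 0 0 -0.2 0 1; 0 0 -0.2 0 1; 0 0 -0.2 0 1; 0 0 -0.2 0 1'
```

```text
clock: 12.0
tcp_pos: [0.5429, 0.0192, 0.1177]
ee_rot: [-0.07, 3.139, 0.0]
ft_force: [-4.5, 1.5, 6.2]
finger_gap: 0.0129
finger_force: 60.0
clock: 12.42
tcp_pos: [0.543, 0.0192, 0.1162]
ee_rot: [-0.071, 3.139, 0.0]
ft_force: [-5.8, 2.8, 9.8]
finger_gap: 0.013
finger_force: 60.2
```

```bash
python3 -m jog '-0.05 0 -0.1 0 1; -0.05 0 -0.2 0 1; -0.05 0 -0.2 0 1; -0.05 0 -0.2 0 1; -0.05 0 -0.2 0 1'; python3 -m jog '0 0 -0.1 0 1; 0 0 -0.1 0 1; 0 0 -0.1 0 1; 0 0 -0.1 0 1; 0 0 -0.1 0 1'
```

```text
clock: 12.83
tcp_pos: [0.5429, 0.0192, 0.1155]
ee_rot: [-0.071, 3.137, -0.0]
ft_force: [-6.9, 3.3, 13.2]
finger_gap: 0.0133
finger_force: 60.8
clock: 13.25
tcp_pos: [0.543, 0.0192, 0.1154]
ee_rot: [-0.071, 3.137, -0.0]
ft_force: [-9.6, 2.5, 17.8]
finger_gap: 0.0129
finger_force: 61.4
```

The TCP has stopped at 0.1154 m, exactly the computed home height, and the force is rising to 18 N, so the flange is seated. I'll check it by eye.

Run:
```python
from h import *
S=cam("side");x0,y0=285,175
g=cv2.resize(S[0][y0:y0+60,x0:x0+60],None,fx=9,fy=9,interpolation=2)
cv2.imwrite("pics/h3.png",np.clip(255*(g/255.)**.6,0,255).astype(np.uint8))
s=robot.sense();print(s["tcp_pos"],s["ft_force"],s["wrist_torque"],s["finger_force"])
```

```text
[0.54295515 0.0191902  0.11540074] [-10.31216206   4.36262328  18.50671674] [ 1.08079347  3.49302894 -0.01961838] 61.38600066304207
```

View pics/h3.png

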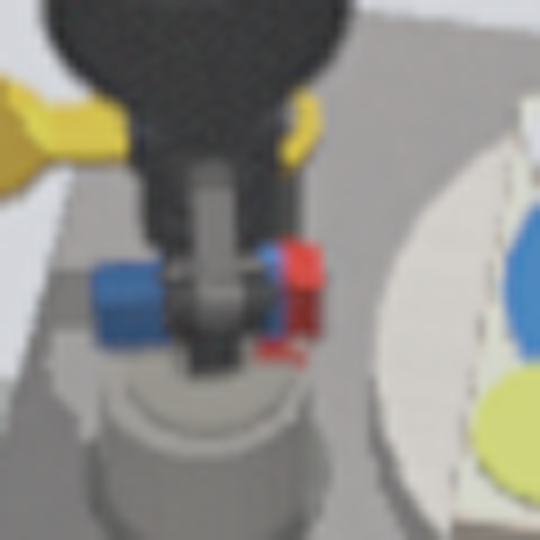

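The flange lies flat on the hub mouth with its rim at (205,430) and no gap. The red mark is in line with the keyway, the guard is open on the left, and the grip is firm. Handing in.

```bash
python3 -c "
from station import robot
print(robot.finish_job())"
```

```text
the job is handed in; nothing more can be done
None
```

The job is handed in at about 13 s: guard swung well clear, clutch key seated in the keyway with its flange on the hub, still gripped and pressed down with about 18 N, and the bottle, jar and cups not touched; no verdict was returned.

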